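# Move the tape roll to the folded hook and fold the emptied hook away

### The job

Unfold the folded arm of the hook board all the way, then move the tape roll over from its hook so that it hangs freely on the arm you unfolded. Last, fold the emptied arm flat again, fully home. Handle the hooks gently (no more than about 12 N on them; feel for their stops), do not drop the roll, and leave the other things on the desk alone.

Things in the scene. Friction and masses are not known exactly. Their poses are not given: they have to be found in the camera images.
- hook_board: wooden board fixed upright on the desk, 360 mm wide, 16 mm thick, top edge 122 mm above the desk, on a steel foot plate 12 mm high reaching 35 mm in front. Origin on the desk below the middle of its front face; x into the board away from the robot, y left along it, z up. Two equal folding hooks 75 mm left and right of the middle, arms 28 mm above its top edge; the roll may start on either
- tape_hook_foot (a point): the roll's first hook (one of two alike): point on the board's front face behind it, at its arm's centre line, 150 mm above the desk; axes as hook_board. The vertical pin is 22 to 42 mm straight in front: each stud is screwed out differently, by an unknown amount to be felt. Plate 26 mm wide, up to 14 mm above this point. Above the board's edge there is open air behind the folded arm.
- spare_hook_foot (a point): the empty, folded hook (one of two alike): point on the board's front face behind it, at its arm's centre line, 150 mm above the desk; axes as hook_board. The vertical pin is 22 to 42 mm straight in front: each stud is screwed out differently, by an unknown amount to be felt. Plate 26 mm wide, up to 14 mm above this point. Above the board's edge there is open air behind the folded arm.
- tape_hook_arm (a joint): arm of the roll's first (starts unfolded) hook, rad: 0 = folded, pointing left (+y) along the board; 1.571 = unfolded, straight out toward the robot (counter-clockwise from above). 8 mm round steel bar, 74 mm from pin to end, end turned up 10 mm above the bar; 16 mm knuckle. Stiff hinge, stays where left: 0.16 N m (3 N at 55 mm). Firm stops at both ends; the bar flexes at its root, 20 N m/rad.
- spare_hook_arm (a joint): arm of the empty (starts folded) hook, rad: 0 = folded, pointing left (+y) along the board; 1.571 = unfolded, straight out toward the robot (counter-clockwise from above). 8 mm round steel bar, 74 mm from pin to end, end turned up 10 mm above the bar; 16 mm knuckle. Stiff hinge, stays where left: 0.16 N m (3 N at 55 mm). Firm stops at both ends; the bar flexes at its root, 20 N m/rad.
- tape_center (a point): centre of the tape roll: 68 mm outside, 19 mm thick, free hole about 28 mm, 70 to 120 g. Hangs on edge on the unfolded arm, hole axis (z, toward the robot) along the arm, centre 8 to 13 mm below the arm's centre line, 60 to 76 mm in front of the board. Can be gripped from above across its diameter, a finger left and right; raised 11 to 18 mm it clears the turned-up end and slides off
- oil_bottle: bystander: small amber bottle with white cap, 30x29x66 mm, standing on the desk; origin at its underside
- petri_dish: bystander: closed Petri dish, 56 mm across, 14 mm high, on the desk; origin at its underside
- lab_timer: bystander: timer, 66x62x20 mm, lying on the desk; origin at its underside
Things that resemble listed ones, but are neither listed nor needed, are in the scene too. Leave any blue or purple look-alike of the part that bears tape_center alone.

How it is judged:
By the outcome, as a careful person would: the job done as asked, in the order asked, and still so for the second after the job is handed in, with the robot touching nothing.
It also fails if it takes over 64 s, if anything falls off the work surface, if the arm or the gripper's body presses on something with over 40 N, if the wrist force passes 120 N, or if a joint passes its speed limit or range.

### The arm

A 6-joint arm with a two-finger parallel gripper is mounted at the origin on a cart in front of the work surface, level with it; the furniture and walls round the work are solid. World frame = base frame: x ahead of the robot, y to its left, z up, the work surface at z = 0. Lengths are in m, angles in degrees, forces in N, time in s.
With the tool pointing down it reaches from about 0.325 to 0.9 m from the base axis. Payload 6.1 kg.
Tool frame: the origin (TCP) lies at the very end of the fingers, on their centre line; the grasp point (between the pads) lies 19 mm behind it; z points along the fingers, x is the direction in which the jaws open and shut, and the axes are right-handed (so a half turn about z gives the same grasp; the last joint's range is limited). The gripper opens to 87 mm and grips with 3 to 60 N. Pads are 19 mm wide; open, the fingers measure 117 mm over their backs; the gripper's body (75 mm by 190 mm) begins 51 mm behind the grasp point.
Start: joints at [69.379, 12.628, 87.462, -0, 79.91, -7.225], TCP at [0.145, 0.608, 0.223] pointing down, gripper open.
Joint ranges: [-170.65, 170.65], [-52.31, 119.04], [5.05, 147.46], [-71.25, 251.25], [11.57, 151.72], [-153.62, 153.62]. Speed limits (degrees/s): [147.25, 147.25, 172.46, 180, 180, 180].

### API

Orientations are given as [roll, pitch, yaw] about the fixed x, y, z axes, in that order (R = Rz(yaw) Ry(pitch) Rx(roll)).
In Python, from plant import manip gives the robot as it stands.
- The arm moves only by the shell command python3 -m handwheel 'ROWS' [FORCE]. ROWS is JSON, a list of rows, each an object of numbers: "tx", "ty", "tz": the shift along the tool's x, y, z in mm; "rx", "ry", "rz": the turn, a rotation vector about the tool's x, y, z in degrees; "claw": the finger opening in mm, from 0 to 87. A call has 1 to 12 rows; each row is the pose to reach, as a shift and turn from the pose commanded when the call began, along the tool's axes at that moment; what a row does not reach only later rows make up. A row lasts 1/10 s, in which the tool goes at most 50 mm and 8.59 degrees, less where a joint would pass 70% of its speed; a pose out of reach is approached as far as the arm can. A call with a gripper value outside its range is refused whole. The fingers move at their own pace and stop on an object; FORCE is the grip in N (left out, the last holds). Time passes only in rows, so rows that repeat a pose let the fingers close. It gives the time, the measured TCP pose, the force and the opening at its end, in the units of the state.
- manip.get_state(): the state, without advancing time (a new reading comes with each control period).
- manip.get_image(name): name is "scene" or "top" or "wrist"; returns the picture (400x640x3 uint8, red, green, blue); there is no depth.
- manip.camera_params(name): a dict with "mtx" (3x3 intrinsics, pixels), "T" (4x4, takes a point from camera to world coordinates). Camera axes: x right, y up, looking along -z (the intrinsics and any distortion apply to the point x, -y, -z); pixel columns grow to the right and rows downward; lengths in m; the calibration is good to about 2 mm. The wrist camera is an equidistant fisheye: a pixel r from the principal point sees the ray r / f radians off the axis. A picture is of the moment at which its call begins: read the wrist's pose just before it. camera_params takes no time and is no camera call; for the wrist camera it gives the pose at the moment of the call.
- manip.finish_job(): hands the job in, once; it reports no verdict.
The state is a dict: "time_s": time; "joint_positions": joint angles; "joint_vel": joint speeds; "joint_torque": joint torques, N m; "position": TCP position; "tcp_rot": TCP orientation; "ft_force": force on the tool from outside, world axes, zero at the start; "torque": the same for the moment, N m; "gripper_width": opening from 0.0 (shut) to 1.0 (fully open).
Only numpy, scipy, OpenCV 4.12 (cv2) and the standard library are available. Lean on these libraries where they do the work, as an engineer would, in place of code of your own. Each camera call takes 0.05 s, during which the arm holds its last target. There are 200 camera calls.

## Working session

There is one attempt and no reset: what is moved stays moved. The work goes in short steps, Python scripts to look and compute and a shell command to move; the robot and the scene stay as the last step left them, time stands still between calls to the robot, and variables do not carry over. Pictures are saved under pics/ and viewed, about 8 in all and at most 12, crops included, and the job is handed in when it is done.

```bash
ls; mkdir -p pics; python3 - <<'E'
from plant import manip
import cv2,numpy as np
s=manip.get_state();print(s)
for n in("scene","top","wrist"):
    p=manip.camera_params(n);print(n,np.round(p["mtx"],1).tolist(),np.round(p["T"],3).tolist(),[k for k in p])
    cv2.imwrite(f"pics/{n}0.png",manip.get_image(n)[:,:,::-1])
a=cv2.imread("pics/scene0.png");b=cv2.imread("pics/top0.png")
cv2.imwrite("pics/both0.png",cv2.resize(np.vstack([a,b]),(480*1,600)))
E
```

```text
pics
{'time_s': 0.0, 'joint_positions': array([ 6.93816061e+01,  1.26774742e+01,  8.75247485e+01, -1.17662375e-03,
        7.99105375e+01, -7.22678393e+00]), 'joint_vel': array([ 0.0130838 ,  0.00287539, -0.01566908, -0.09528515,  0.01369935,
       -0.01609312]), 'joint_torque': array([-1.96410010e-04, -4.94604957e+01, -3.87377822e+01,  6.98484527e-02,
        5.69567434e-02, -1.42476365e-04]), 'position': array([0.14456335, 0.60741562, 0.22142251]), 'tcp_rot': array([-1.79986964e+02,  1.12010042e-01,  7.66086100e+01]), 'ft_force': array([-0.49580257,  0.10774516, -0.041539  ]), 'torque': array([-0.00388689, -0.0101815 ,  0.00360379]), 'gripper_width': 1.0000788941991794}
scene [[464.9, 0.0, 318.2], [0.0, 464.9, 197.2], [0.0, 0.0, 1.0]] [[-0.902, 0.171, -0.397, 0.142], [-0.432, -0.387, 0.815, 0.52], [-0.014, 0.906, 0.423, 0.485], [0.0, 0.0, 0.0, 1.0]] ['mtx', 'T']
top [[474.5, 0.0, 320.6], [0.0, 474.5, 205.9], [0.0, 0.0, 1.0]] [[-0.023, 0.98, -0.198, 0.329], [-1.0, -0.022, 0.008, -0.194], [0.003, 0.198, 0.98, 0.931], [0.0, 0.0, 0.0, 1.0]] ['mtx', 'T']
wrist [[309.7, 0.0, 317.7], [0.0, 309.7, 201.7], [0.0, 0.0, 1.0]] [[0.232, -0.936, -0.263, 0.073], [0.973, 0.223, 0.065, 0.625], [-0.002, -0.271, 0.963, 0.383], [0.0, 0.0, 0.0, 1.0]] ['mtx', 'T']
```

View pics/scene0.png

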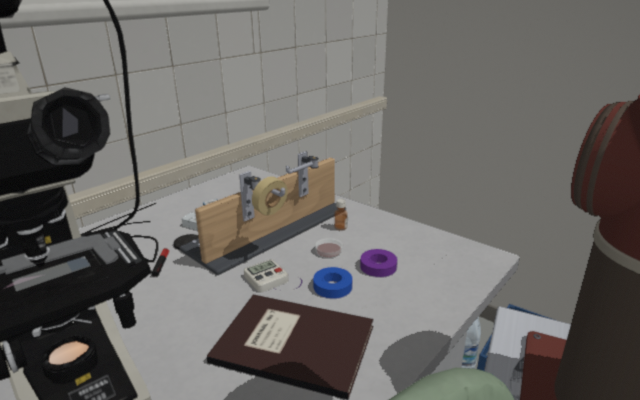

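View pics/top0.png

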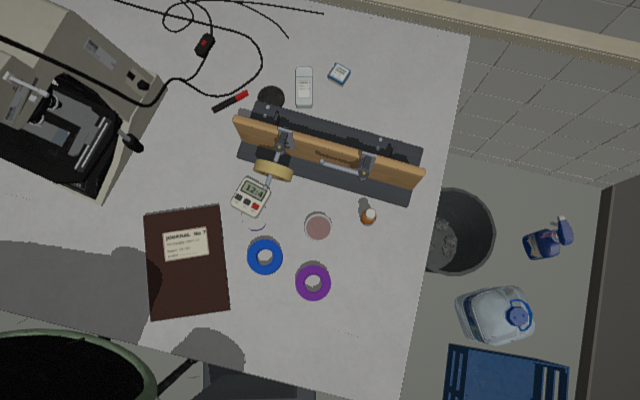

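Top: the tan roll hangs at (272,170) on the unfolded left hook, and the spare folded hook is at about (367,165) with its arm pointing left to (320,162). Candidates: tan (272,170), blue (265,256), purple (313,282). I choose the tan one.

```bash
cat > h.py <<'E'
import numpy as np,cv2
from plant import manip
def ray(n,u,v,p=None):
    p=p or manip.camera_params(n);K=np.array(p["mtx"]);T=np.array(p["T"])
    x=(u-K[0,2])/K[0,0];y=(v-K[1,2])/K[1,1]
    if n=="wrist":
        r=np.hypot(x,y);d=np.array([x/r*np.sin(r),-y/r*np.sin(r),-np.cos(r)]) if r>0 else np.array([0,0,-1.])
    else: d=np.array([x,-y,-1.])
    d=T[:3,:3]@d;return T[:3,3],d/np.linalg.norm(d)
def onz(n,u,v,z,p=None):
    o,d=ray(n,u,v,p);return o+d*(z-o[2])/d[2]
def proj(n,X,p=None):
    p=p or manip.camera_params(n);K=np.array(p["mtx"]);T=np.array(p["T"])
    c=T[:3,:3].T@(np.array(X)-T[:3,3]);x,y,z=c[0],-c[1],-c[2]
    if n=="wrist":
        r=np.hypot(x,y);t=np.arctan2(r,z);x,y=x/r*t,y/r*t
    else:x,y=x/z,y/z
    return K[0,0]*x+K[0,2],K[1,1]*y+K[1,2]
def tri(*rs):
    A=0;b=0
    for o,d in rs:
        P=np.eye(3)-np.outer(d,d);A=A+P;b=b+P@o
    return np.linalg.solve(A,b)
E
python3 - <<'E'
import cv2,numpy as np
t=cv2.imread("pics/top0.png");s=cv2.imread("pics/scene0.png")
a=cv2.resize(t[95:215,225:435],(798,456),interpolation=cv2.INTER_CUBIC)  #3.8
cv2.imwrite("pics/c1.png",a)
b=cv2.resize(s[145:275,175:375],(800,520),interpolation=cv2.INTER_CUBIC) #4
cv2.imwrite("pics/c2.png",b)
E
```

```text
(no output)
```

View pics/c1.png

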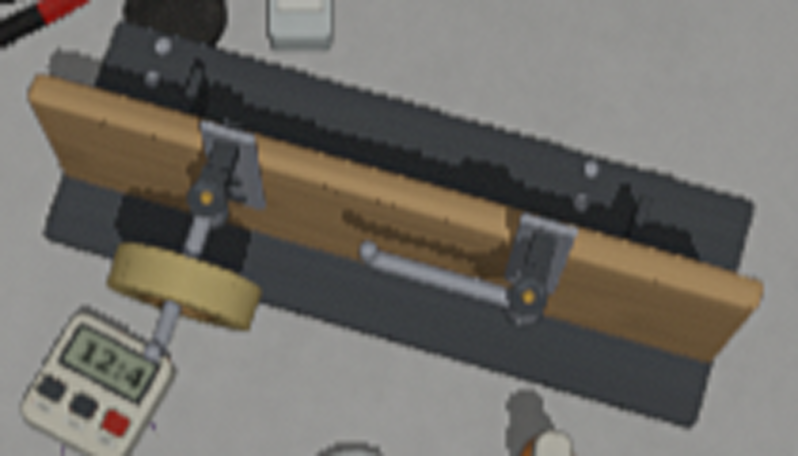

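View pics/c2.png

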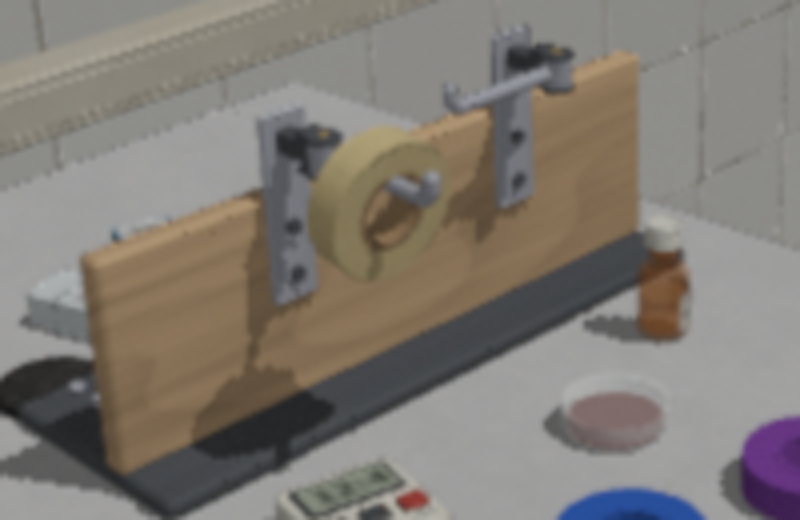

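```bash
python3 - <<'E'
from h import *
T=lambda x,y:ray("top",225+x/3.8-.4,95+y/3.8-.4)
S=lambda x,y:ray("scene",175+x/4-.4,145+y/4-.4)
for n,a,b in [("tapepin",(206,198),(323,133)),("sparepin",(528,298),(551,50)),("sparetip",(368,247),(449,90)),("tapetip",(153,350),(430,178)),
 ("BL",(31,97),(88,262)),("BR",(752,303),(637,58))]:
    rs=[T(*a),S(*b)];X=tri(*rs);print(n,X.round(4),[round(float(np.linalg.norm(np.cross(X-o,d))),4) for o,d in rs])
L=onz("top",225+31/3.8-.4,95+97/3.8-.4,.122);R=onz("top",225+752/3.8-.4,95+303/3.8-.4,.122)
print(L,R,np.linalg.norm(L-R),np.degrees(np.arctan2(*(L-R)[:2][::-1])))
for n,(x,y),z in [("roll face l",(110,275),.17),("r",(262,300),.17),("oil",(545,440),.06)]:
    print(n,onz("top",225+x/3.8,95+y/3.8,z).round(4))
E
```

```text
tapepin [ 0.5874 -0.1326  0.1613] [0.0011, 0.0011]
sparepin [ 0.5398 -0.2739  0.1604] [0.0005, 0.0005]
sparetip [ 0.5627 -0.2045  0.1604] [0.0017, 0.0017]
tapetip [ 0.5181 -0.1089  0.161 ] [0.0012, 0.0012]
BL [ 0.6548 -0.0456  0.1211] [0.0008, 0.0008]
BR [ 0.5436 -0.3834  0.1188] [0.0023, 0.0023]
[ 0.65369458 -0.04620683  0.122     ] [ 0.54503006 -0.38191817  0.122     ] 0.3528598600897715 72.0640415915819
roll face l [ 0.5504 -0.0913  0.17  ]
r [ 0.5376 -0.1576  0.17  ]
oil [ 0.4935 -0.2906  0.06  ]
```

```bash
python3 - <<'E'
from h import *
print("base",proj("top",[0,0,0]),proj("top",[0,0,.4]),"tcp",proj("top",[.145,.607,.222]),proj("scene",[.145,.607,.222]))
for n,u,v in [("body corner r",160,80),("base corner",100,203),("stage right",140,145),("left front",0,180),("eyepiece",40,100)]:
    print(n,[onz("top",u,v,z)[:2].round(3).tolist() for z in(0,.15,.3)])
E
```

```text
base (np.float64(214.0924437299392), np.float64(492.7245328614904)) (np.float64(123.46994504795254), np.float64(657.7722228829653)) tcp (np.float64(-261.2653513403858), np.float64(452.31240708371956)) (np.float64(-96.46674368499174), np.float64(3235.6281531991563))
body corner r [[0.796, 0.131], [0.721, 0.078], [0.645, 0.026]]
base corner [[0.533, 0.239], [0.5, 0.169], [0.467, 0.099]]
stage right [[0.653, 0.166], [0.601, 0.108], [0.548, 0.05]]
left front [[0.585, 0.444], [0.544, 0.341], [0.502, 0.238]]
eyepiece [[0.756, 0.379], [0.687, 0.287], [0.618, 0.195]]
```

View pics/wrist0.png

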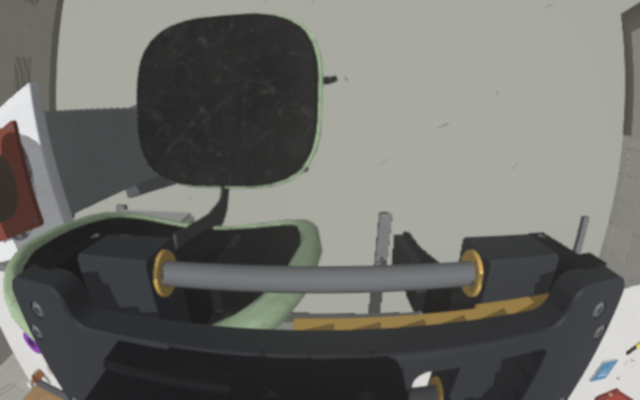

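```bash
python3 - <<'E'
from h import *
for st,s in [("apex",(460,371)),("left",(400,395)),("right",(512,395))]:
  for tt,t in [("apex",(75,331)),("right",(150,385)),("left",(5,345))]:
    rs=[ray("scene",*s),ray("top",*t)];X=tri(*rs);print(st,tt,X.round(3),[round(float(np.linalg.norm(np.cross(X-o,d))),3) for o,d in rs])
  print([proj("wrist",ray("scene",*s)[0]+k*ray("scene",*s)[1]) for k in(.3,.5,.7)])
# tcp in wrist view & path
for x in [(.145,.607,.222),(.3,.3,.222)]:print(proj("wrist",x))
for z in (-.2,0,.15,.3): print(z,[onz("wrist",u,v,z)[:2].round(2).tolist() for u,v in((20,280),(130,215),(310,225),(300,310))])
E
```

```text
apex apex [0.23  0.185 0.16 ] [0.064, 0.064]
apex right [0.184 0.095 0.076] [0.012, 0.012]
apex left [0.22  0.252 0.223] [0.059, 0.059]
[(np.float64(-9.138272408199384), np.float64(338.0497987876552)), (np.float64(21.114497935423856), np.float64(288.9630816704424)), (np.float64(36.76536252972613), np.float64(266.5669960418011))]
left apex [0.254 0.201 0.122] [0.038, 0.038]
left right [0.212 0.115 0.04 ] [0.022, 0.022]
left left [0.239 0.266 0.196] [0.039, 0.039]
[(np.float64(23.95678390725965), np.float64(357.2396745255308)), (np.float64(55.2746137558143), np.float64(309.26409828080375)), (np.float64(71.1012619842829), np.float64(287.2895061933177))]
right apex [0.207 0.193 0.16 ] [0.086, 0.086]
right right [0.155 0.1   0.065] [0.04, 0.04]
right left [0.202 0.259 0.224] [0.077, 0.077]
[(np.float64(-21.857323629437644), np.float64(308.74790408625137)), (np.float64(10.773918326010119), np.float64(257.2139424940548)), (np.float64(27.60530553108009), np.float64(234.14589619622984))]
(np.float64(317.56168217007627), np.float64(250.55227517006207))
(np.float64(92.7296699883282), np.float64(408.3675798702442))
-0.2 [[0.27, -0.47], [0.16, 0.16], [0.28, 0.56], [0.47, 0.49]]
0 [[0.2, -0.09], [0.13, 0.32], [0.21, 0.58], [0.34, 0.53]]
0.15 [[0.15, 0.19], [0.11, 0.44], [0.15, 0.6], [0.23, 0.57]]
0.3 [[0.1, 0.47], [0.09, 0.56], [0.1, 0.62], [0.13, 0.6]]
```

```bash
cat >> h.py <<'E'
def local(pts,yaw0=None,p0=None):
    "world (x,y,z,yaw) -> tool shifts mm/deg, from commanded pose (tool down)"
    s=manip.get_state();p0=s["position"] if p0 is None else np.array(p0);yaw0=s["tcp_rot"][2] if yaw0 is None else yaw0
    c,d=np.cos(np.radians(yaw0)),np.sin(np.radians(yaw0));R=np.array([[c,d,0],[d,-c,0],[0,0,-1]])
    for q in pts: print(np.round(R.T@(np.array(q[:3])-p0)*1000,1),"rz",round((yaw0-q[3]+180)%360-180,1))
E
python3 - <<'E'
from h import *
local([(.17,.52,.40,62),(.25,.30,.40,44)],76.6,(.145,.608,.223))
E
```

```text
[ -79.8   44.7 -177. ] rz 14.6
[-275.3  173.5 -177. ] rz 32.6
```

```bash
python3 -m handwheel '[{"tx":-20,"ty":11,"tz":-44,"rz":3,"claw":16},{"tx":-40,"ty":22,"tz":-88,"rz":6,"claw":16},{"tx":-60,"ty":33,"tz":-130,"rz":9,"claw":16},{"tx":-80,"ty":45,"tz":-170,"rz":13,"claw":16},{"tx":-115,"ty":68,"tz":-177,"rz":16,"claw":16},{"tx":-150,"ty":91,"tz":-177,"rz":20,"claw":16},{"tx":-185,"ty":114,"tz":-177,"rz":24,"claw":16},{"tx":-220,"ty":137,"tz":-177,"rz":28,"claw":16},{"tx":-250,"ty":157,"tz":-177,"rz":31,"claw":16},{"tx":-275,"ty":174,"tz":-177,"rz":33,"claw":16},{"tx":-275,"ty":174,"tz":-177,"rz":33,"claw":16}]'
python3 - <<'E'
from h import *
s=manip.get_state();print(s["tcp_rot"],s["joint_positions"].round(1))
local([(.42,.0,.4,2),(.556,-.2265,.26,-18.5)])
E
```

```text
[-1.79989446e+02  8.89442036e-02  7.66047074e+01] [69.4 12.7 87.5 -0.  79.9 -7.2]
[-527.2  408.6 -178.3] rz 74.6
[-716.   593.4  -38.3] rz 95.1validation failed for argument at $[0]...
```

```bash
python3 -m handwheel '[{"tx":-20,"ty":11,"tz":-44,"rx":0,"ry":0,"rz":3,"claw":16}]'; python3 -m handwheel --help | head -30
```

```text
time_s: 0.25
position: [0.1489, 0.5831, 0.2582]
tcp_rot: [-179.9, 0.8, 73.6]
ft_force: [-0.1, -1.1, 0.3]
gripper_width: 0.962invalid input: not JSON, or not a number
```

```bash
python3 - <<'E'
from h import *
local([(.17,.50,.40,62),(.25,.30,.40,44)],73.6,(.151,.586,.267))
E
```

```text
[ -77.1   42.5 -133. ] rz 11.6
[-246.4  175.7 -133. ] rz 29.6
```

```bash
python3 -m handwheel '[{"tx":-20,"ty":11,"tz":-44,"rx":0,"ry":0,"rz":3,"claw":16},{"tx":-48,"ty":26,"tz":-88,"rx":0,"ry":0,"rz":7,"claw":16},{"tx":-77,"ty":42,"tz":-130,"rx":0,"ry":0,"rz":11,"claw":16},{"tx":-110,"ty":69,"tz":-133,"rx":0,"ry":0,"rz":15,"claw":16},{"tx":-145,"ty":96,"tz":-133,"rx":0,"ry":0,"rz":19,"claw":16},{"tx":-180,"ty":123,"tz":-133,"rx":0,"ry":0,"rz":23,"claw":16},{"tx":-215,"ty":150,"tz":-133,"rx":0,"ry":0,"rz":27,"claw":16},{"tx":-246,"ty":176,"tz":-133,"rx":0,"ry":0,"rz":30,"claw":16},{"tx":-246,"ty":176,"tz":-133,"rx":0,"ry":0,"rz":30,"claw":16}]'
python3 - <<'E'
from h import *
s=manip.get_state();print(s["tcp_rot"],s["joint_positions"].round(1))
local([(.42,.0,.4,2),(.556,-.2265,.26,-18.5)],43.6,(.25,.30,.40))
E
```

```text
time_s: 1.15
position: [0.2518, 0.297, 0.3998]
tcp_rot: [179.9, -0.0, 43.2]
ft_force: [-0.5, -0.2, 0.5]
gripper_width: 0.211
[ 1.79904168e+02 -4.43122495e-02  4.32055103e+01] [ 3.810e+01 -2.380e+01  1.026e+02 -1.000e-01  1.011e+02 -5.100e+00]
[-83.8 334.5   0. ] rz 41.6
[-141.5  592.3  140. ] rz 62.1
```

```bash
python3 -m handwheel '[{"tx":-12,"ty":48,"tz":0,"rx":0,"ry":0,"rz":6,"claw":16},{"tx":-24,"ty":95,"tz":0,"rx":0,"ry":0,"rz":12,"claw":16},{"tx":-36,"ty":143,"tz":0,"rx":0,"ry":0,"rz":18,"claw":16},{"tx":-48,"ty":190,"tz":0,"rx":0,"ry":0,"rz":24,"claw":16},{"tx":-60,"ty":238,"tz":0,"rx":0,"ry":0,"rz":30,"claw":16},{"tx":-72,"ty":286,"tz":0,"rx":0,"ry":0,"rz":36,"claw":16},{"tx":-84,"ty":334,"tz":0,"rx":0,"ry":0,"rz":42,"claw":16},{"tx":-94,"ty":378,"tz":20,"rx":0,"ry":0,"rz":46,"claw":16},{"tx":-104,"ty":422,"tz":40,"rx":0,"ry":0,"rz":50,"claw":16},{"tx":-114,"ty":466,"tz":60,"rx":0,"ry":0,"rz":54,"claw":16},{"tx":-124,"ty":510,"tz":80,"rx":0,"ry":0,"rz":58,"claw":16},{"tx":-134,"ty":552,"tz":100,"rx":0,"ry":0,"rz":62,"claw":16}]'
python3 - <<'E'
from h import *
for k in range(1):
    s=manip.get_state();print(s["tcp_rot"],s["position"],s["joint_positions"].round(1))
E
```

```text
time_s: 2.35
position: [0.535, -0.193, 0.2981]
tcp_rot: [-180.0, 0.0, -18.5]
ft_force: [0.7, 1.0, 0.6]
gripper_width: 0.18
[-1.79971345e+02  2.01364731e-02 -1.85313793e+01] [ 0.53502689 -0.19295156  0.29810894] [-27.8   2.7  90.4   0.   87.   -9.3]
```

```bash
python3 - <<'E'
from h import *
import pickle
p=manip.camera_params("wrist");im=manip.get_image("wrist")[:,:,::-1];cv2.imwrite("pics/w1.png",im)
pickle.dump((p,manip.get_state()),open("w1.pkl","wb"))
for n,X in [("sparepin",(.5398,-.2739,.1604)),("sparetip",(.5627,-.2045,.1604)),("tapepin",(.5874,-.1326,.1613)),("tcp",manip.get_state()["position"])]:print(n,proj("wrist",X,p))
E
```

```text
sparepin (np.float64(345.58922201771077), np.float64(259.63613740975217))
sparetip (np.float64(347.35749247915794), np.float64(193.74183878840844))
tapepin (np.float64(349.34834944110827), np.float64(116.9729066347122))
tcp (np.float64(320.10220113984036), np.float64(251.77528636588096))
```

View pics/w1.png

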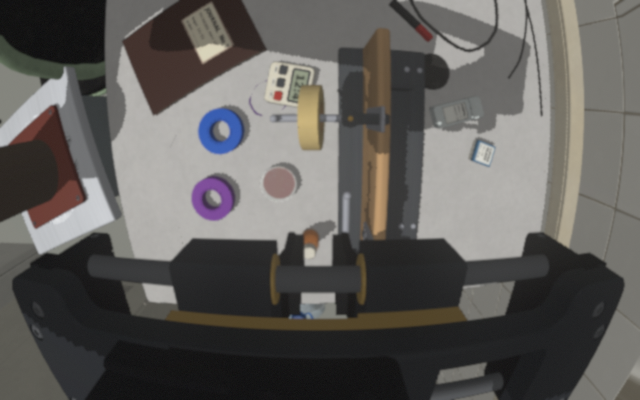

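```bash
python3 - <<'E'
from h import *
s=manip.get_state();print(s["position"])
local([(.5398+.0159,-.2739+.0474,.136,-18.5)])
E
```

```text
[ 0.53542444 -0.19754593  0.29189965]
[ 28.6  20.8 155.9] rz -0.4
```

```bash
python3 -m handwheel '[{"tx":15,"ty":10,"tz":40,"rx":0,"ry":0,"rz":0,"claw":24},{"tx":28.5,"ty":21,"tz":80,"rx":0,"ry":0,"rz":0,"claw":24},{"tx":28.5,"ty":21,"tz":100,"rx":0,"ry":0,"rz":0,"claw":24},{"tx":28.5,"ty":21,"tz":115,"rx":0,"ry":0,"rz":0,"claw":24},{"tx":28.5,"ty":21,"tz":128,"rx":0,"ry":0,"rz":0,"claw":24},{"tx":28.5,"ty":21,"tz":140,"rx":0,"ry":0,"rz":0,"claw":24},{"tx":28.5,"ty":21,"tz":149,"rx":0,"ry":0,"rz":0,"claw":24},{"tx":28.5,"ty":21,"tz":155,"rx":0,"ry":0,"rz":0,"claw":24},{"tx":28.5,"ty":21,"tz":155,"rx":0,"ry":0,"rz":0,"claw":24},{"tx":28.5,"ty":21,"tz":155,"rx":0,"ry":0,"rz":0,"claw":16}]'
python3 -m handwheel '[{"tx":0,"ty":0,"tz":0,"rx":0,"ry":0,"rz":0,"claw":16},{"tx":0,"ty":0,"tz":0,"rx":0,"ry":0,"rz":0,"claw":16}]'
```

```text
time_s: 3.4
position: [0.5547, -0.2209, 0.1452]
tcp_rot: [180.0, -0.1, -18.4]
ft_force: [0.3, -0.4, -0.2]
gripper_width: 0.241
time_s: 3.6
position: [0.5547, -0.221, 0.1453]
tcp_rot: [180.0, -0.1, -18.4]
ft_force: [0.1, -1.0, -0.4]
gripper_width: 0.192
```

```bash
python3 -m handwheel '[{"tx":1,"ty":2,"tz":3,"rx":0,"ry":0,"rz":0,"claw":16},{"tx":2,"ty":4,"tz":6,"rx":0,"ry":0,"rz":0,"claw":16},{"tx":2,"ty":4,"tz":9,"rx":0,"ry":0,"rz":0,"claw":16},{"tx":2,"ty":4,"tz":9,"rx":0,"ry":0,"rz":0,"claw":16},{"tx":2,"ty":4,"tz":9,"rx":0,"ry":0,"rz":0,"claw":16}]'; python3 - <<'E'
from h import *
im=manip.get_image("wrist")[:,:,::-1];cv2.imwrite("pics/w2.png",im)
import math
for t in range(0,91,8):
    t=math.radians(t);print(round(math.degrees(t)),round(-51*math.sin(t),1),round(51*(1-math.cos(t)),1))
E
```

```text
time_s: 4.1
position: [0.5548, -0.2251, 0.1352]
tcp_rot: [-180.0, 0.0, -18.4]
ft_force: [1.2, -0.2, 0.3]
gripper_width: 0.184
0 -0.0 0.0
8 -7.1 0.5
16 -14.1 2.0
24 -20.7 4.4
32 -27.0 7.7
40 -32.8 11.9
48 -37.9 16.9
56 -42.3 22.5
64 -45.8 28.6
72 -48.5 35.2
80 -50.2 42.1
88 -51.0 49.2
```

```bash
python3 -m handwheel '[{"tx":-4.4,"ty":0.2,"tz":0,"rx":0,"ry":0,"rz":-5,"claw":16},{"tx":-8.9,"ty":0.8,"tz":0,"rx":0,"ry":0,"rz":-10,"claw":16},{"tx":-13.2,"ty":1.7,"tz":0,"rx":0,"ry":0,"rz":-15,"claw":16},{"tx":-17.4,"ty":3.1,"tz":0,"rx":0,"ry":0,"rz":-20,"claw":16}]';python3 -m handwheel '[{"tx":0,"ty":0,"tz":0,"rx":0,"ry":0,"rz":0,"claw":16}]'
```

```text
time_s: 4.55
position: [0.5383, -0.2228, 0.136]
tcp_rot: [179.9, -0.1, 1.8]
ft_force: [3.1, -0.7, -1.8]
gripper_width: 0.186
time_s: 4.65
position: [0.5378, -0.2227, 0.1359]
tcp_rot: [180.0, -0.1, 1.6]
ft_force: [2.3, -0.4, 0.3]
gripper_width: 0.184
```

```bash
python3 -m handwheel '[{"tx":-4.4,"ty":0.2,"tz":0,"rx":0,"ry":0,"rz":-5,"claw":16},{"tx":-8.9,"ty":0.8,"tz":0,"rx":0,"ry":0,"rz":-10,"claw":16},{"tx":-13.2,"ty":1.7,"tz":0,"rx":0,"ry":0,"rz":-15,"claw":16},{"tx":-17.4,"ty":3.1,"tz":0,"rx":0,"ry":0,"rz":-20,"claw":16},{"tx":-21.6,"ty":4.8,"tz":0,"rx":0,"ry":0,"rz":-25,"claw":16},{"tx":-25.5,"ty":6.8,"tz":0,"rx":0,"ry":0,"rz":-30,"claw":16},{"tx":-29.3,"ty":9.2,"tz":0,"rx":0,"ry":0,"rz":-35,"claw":16},{"tx":-32.8,"ty":11.9,"tz":0,"rx":0,"ry":0,"rz":-40,"claw":16}]';python3 -m handwheel '[{"tx":0,"ty":0,"tz":0,"rx":0,"ry":0,"rz":0,"claw":16}]'
```

```text
time_s: 5.45
position: [0.5056, -0.235, 0.1358]
tcp_rot: [180.0, -0.1, 41.7]
ft_force: [2.9, 2.7, -0.5]
gripper_width: 0.183
time_s: 5.55
position: [0.5052, -0.2352, 0.1357]
tcp_rot: [-180.0, -0.0, 41.5]
ft_force: [1.5, 1.4, 0.7]
gripper_width: 0.19
```

```bash
python3 -m handwheel '[{"tx":-4.4,"ty":0.2,"tz":0,"rx":0,"ry":0,"rz":-5,"claw":16},{"tx":-8.9,"ty":0.8,"tz":0,"rx":0,"ry":0,"rz":-10,"claw":16},{"tx":-13.2,"ty":1.7,"tz":0,"rx":0,"ry":0,"rz":-15,"claw":16},{"tx":-17.4,"ty":3.1,"tz":0,"rx":0,"ry":0,"rz":-20,"claw":16},{"tx":-21.6,"ty":4.8,"tz":0,"rx":0,"ry":0,"rz":-25,"claw":16}]';python3 -m handwheel '[{"tx":0,"ty":0,"tz":0,"rx":0,"ry":0,"rz":0,"claw":16}]'
```

```text
time_s: 6.05
position: [0.492, -0.2524, 0.1354]
tcp_rot: [-179.9, -0.1, 66.6]
ft_force: [-0.3, 3.3, 0.8]
gripper_width: 0.186
time_s: 6.15
position: [0.4918, -0.2529, 0.1354]
tcp_rot: [-179.9, -0.0, 66.4]
ft_force: [0.2, 1.5, 1.2]
gripper_width: 0.185
```

```bash
python3 -m handwheel '[{"tx":-2.2,"ty":0.1,"tz":0,"rx":0,"ry":0,"rz":-2.5,"claw":16},{"tx":-4.4,"ty":0.2,"tz":0,"rx":0,"ry":0,"rz":-5,"claw":16},{"tx":-4.4,"ty":0.2,"tz":0,"rx":0,"ry":0,"rz":-5,"claw":16}]';python3 -m handwheel '[{"tx":-0.7,"ty":0,"tz":0,"rx":0,"ry":0,"rz":0,"claw":16},{"tx":-1.4,"ty":0,"tz":0,"rx":0,"ry":0,"rz":0,"claw":16}]';python3 -m handwheel '[{"tx":-0.7,"ty":0,"tz":0,"rx":0,"ry":0,"rz":0,"claw":16}]'
```

```text
time_s: 6.45
position: [0.4903, -0.2569, 0.1354]
tcp_rot: [-179.9, -0.0, 71.4]
ft_force: [-1.1, 3.3, -0.2]
gripper_width: 0.184
time_s: 6.65
position: [0.4899, -0.2584, 0.1354]
tcp_rot: [-180.0, -0.0, 71.5]
ft_force: [-0.8, 3.2, 0.9]
gripper_width: 0.185
time_s: 6.75
position: [0.4897, -0.2592, 0.1354]
tcp_rot: [-180.0, -0.0, 71.5]
ft_force: [-1.0, 4.1, 0.2]
gripper_width: 0.186
```

```bash
python3 -m handwheel '[{"tx":-0.7,"ty":0,"tz":0,"rx":0,"ry":0,"rz":0,"claw":16}]';python3 -m handwheel '[{"tx":-0.5,"ty":0,"tz":0,"rx":0,"ry":0,"rz":0,"claw":16}]'
```

```text
time_s: 6.85
position: [0.4895, -0.26, 0.1354]
tcp_rot: [-180.0, -0.0, 71.6]
ft_force: [-1.5, 3.3, 0.6]
gripper_width: 0.182
time_s: 6.95
position: [0.4893, -0.2606, 0.1354]
tcp_rot: [-180.0, -0.0, 71.6]
ft_force: [-1.4, 3.5, 0.2]
gripper_width: 0.186
```

```bash
for i in 1 ; do python3 -m handwheel '[{"tx":-0.5,"ty":0,"tz":0,"rx":0,"ry":0,"rz":0,"claw":16}]';python3 -m handwheel '[{"tx":-0.5,"ty":0,"tz":0,"rx":0,"ry":0,"rz":0,"claw":16}]';python3 -m handwheel '[{"tx":-0.5,"ty":0,"tz":0,"rx":0,"ry":0,"rz":0,"claw":16}]'; done
```

```text
time_s: 7.05
position: [0.4892, -0.2611, 0.1354]
tcp_rot: [-180.0, -0.0, 71.6]
ft_force: [-1.8, 3.7, 0.4]
gripper_width: 0.187
time_s: 7.15
position: [0.489, -0.2616, 0.1355]
tcp_rot: [-180.0, -0.0, 71.6]
ft_force: [-0.8, 3.2, -0.0]
gripper_width: 0.185
time_s: 7.25
position: [0.4889, -0.262, 0.1354]
tcp_rot: [-180.0, -0.0, 71.6]
ft_force: [-1.8, 3.6, -0.3]
gripper_width: 0.182
```

```bash
python3 -m handwheel '[{"tx":-0.6,"ty":0,"tz":0,"rx":0,"ry":0,"rz":0,"claw":16}]';python3 -m handwheel '[{"tx":-0.6,"ty":0,"tz":0,"rx":0,"ry":0,"rz":0,"claw":16}]';python3 -m handwheel '[{"tx":-0.6,"ty":0,"tz":0,"rx":0,"ry":0,"rz":0,"claw":16}]'
```

```text
time_s: 7.35
position: [0.4887, -0.2626, 0.1355]
tcp_rot: [-180.0, -0.0, 71.6]
ft_force: [-1.6, 3.8, -0.1]
gripper_width: 0.186
time_s: 7.45
position: [0.4885, -0.2631, 0.1355]
tcp_rot: [-180.0, -0.0, 71.6]
ft_force: [-2.0, 5.0, -0.6]
gripper_width: 0.185
time_s: 7.55
position: [0.4883, -0.2636, 0.1355]
tcp_rot: [-180.0, -0.0, 71.6]
ft_force: [-1.8, 4.6, 0.1]
gripper_width: 0.186
```

```bash
python3 -m handwheel '[{"tx":-0.5,"ty":0,"tz":0,"rx":0,"ry":0,"rz":0,"claw":16}]';python3 -m handwheel '[{"tx":-0.5,"ty":0,"tz":0,"rx":0,"ry":0,"rz":0,"claw":16}]'
```

```text
time_s: 7.65
position: [0.4881, -0.264, 0.1354]
tcp_rot: [-180.0, -0.0, 71.6]
ft_force: [-2.2, 5.4, 0.0]
gripper_width: 0.184
time_s: 7.75
position: [0.488, -0.2642, 0.1354]
tcp_rot: [-180.0, -0.1, 71.6]
ft_force: [-1.6, 6.7, 0.1]
gripper_width: 0.184
```

```bash
python3 -m handwheel '[{"tx":-0.5,"ty":0,"tz":0,"rx":0,"ry":0,"rz":0,"claw":16}]';python3 -m handwheel '[{"tx":-0.3,"ty":0,"tz":0,"rx":0,"ry":0,"rz":0,"claw":16}]'
```

```text
time_s: 7.85
position: [0.488, -0.2644, 0.1354]
tcp_rot: [-180.0, -0.1, 71.6]
ft_force: [-0.7, 7.8, 0.7]
gripper_width: 0.188
time_s: 7.95
position: [0.4879, -0.2645, 0.1354]
tcp_rot: [-180.0, -0.1, 71.6]
ft_force: [-0.7, 8.9, 0.4]
gripper_width: 0.186
```

```bash
python3 -m handwheel '[{"tx":2,"ty":0,"tz":0,"rx":0,"ry":0,"rz":0,"claw":20},{"tx":4,"ty":0,"tz":0,"rx":0,"ry":0,"rz":0,"claw":24},{"tx":4,"ty":0,"tz":-15,"rx":0,"ry":0,"rz":0,"claw":24},{"tx":4,"ty":0,"tz":-45,"rx":0,"ry":0,"rz":0,"claw":24},{"tx":4,"ty":0,"tz":-85,"rx":0,"ry":0,"rz":0,"claw":60},{"tx":50,"ty":0,"tz":-120,"rx":0,"ry":0,"rz":0,"claw":87},{"tx":90,"ty":0,"tz":-120,"rx":0,"ry":0,"rz":0,"claw":87},{"tx":90,"ty":0,"tz":-120,"rx":0,"ry":0,"rz":0,"claw":87},{"tx":90,"ty":0,"tz":-120,"rx":0,"ry":0,"rz":0,"claw":87}]'
python3 - <<'E'
from h import *
import pickle
p=manip.camera_params("wrist");s=manip.get_state();im=manip.get_image("wrist")[:,:,::-1]
t=manip.get_image("top")[:,:,::-1]
cv2.imwrite("pics/w3.png",im);cv2.imwrite("pics/t3.png",t)
pickle.dump((p,s),open("w3.pkl","wb"));print(s["position"],s["tcp_rot"])
cv2.imwrite("pics/v3.png",np.vstack([im[:360],cv2.resize(t[90:215,225:435],(400,238))[:, :] if 0 else np.pad(cv2.resize(t[90:215,225:435],(400,238)),((0,0),(0,240),(0,0)))]))
for n,X in [("sparepin",(.5398,-.2739,.1604)),("tapepin",(.5874,-.1326,.1613)),("tapetip",(.5181,-.1089,.161))]:print(n,proj("wrist",X,p),proj("top",X))
E
```

```text
time_s: 8.85
position: [0.5169, -0.1799, 0.2571]
tcp_rot: [179.9, 0.1, 71.7]
ft_force: [0.5, 0.2, -0.6]
gripper_width: 0.644
[ 0.516945   -0.17985326  0.25710333] [1.79853992e+02 7.14357602e-02 7.17324348e+01]
sparepin (np.float64(231.49930125242736), np.float64(254.52034854379787)) (np.float64(363.44236421889815), np.float64(172.7191859955068))
tapepin (np.float64(389.76245220677185), np.float64(256.32754373934745)) (np.float64(279.1109402812589), np.float64(147.2703238648149))
tapetip (np.float64(396.49799182514715), np.float64(179.36544201135433)) (np.float64(265.1575286414983), np.float64(187.33730695222772))
```

View pics/v3.png

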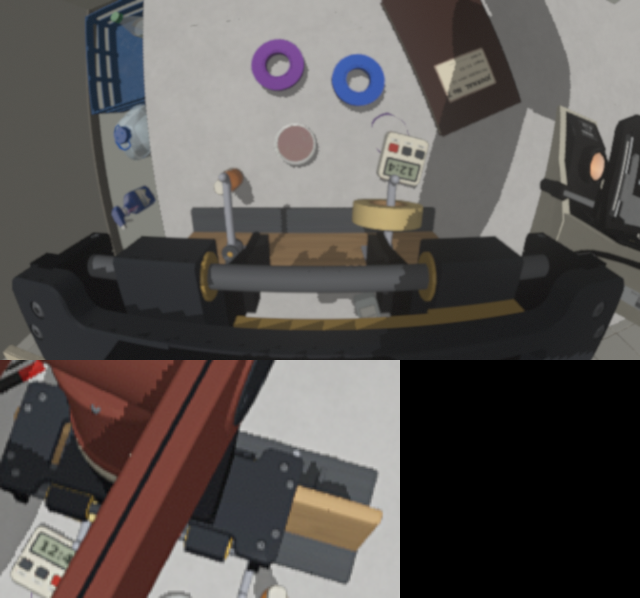

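```bash
python3 - <<'E'
from h import *
import pickle
p,s=pickle.load(open("w3.pkl","rb"))
a=lambda X,Y:np.degrees(np.arctan2(*(X-Y)[:2][::-1]))
P=onz("wrist",230.5,253.5,.1604,p);t=onz("wrist",225,178,.162,p);print(P,t,a(t,P),np.linalg.norm((t-P)[:2]))
t2=onz("wrist",393.5,180,.162,p);print(t2,a(t2,np.array([.5874,-.1326,.16])))
for u in(354,423):print(onz("wrist",u,212,.16,p))
# roll extent by colour
im=cv2.imread("pics/w3.png");h=cv2.cvtColor(im,cv2.COLOR_BGR2HSV)
m=cv2.inRange(h,(18,60,90),(32,255,255));m[:190]=0;m[235:]=0;m[:,:340]=0;m[:,440:]=0
y,x=np.nonzero(m);print(x.min(),x.max(),y.min(),y.max())
for r in range(y.min(),y.max()+1,4):
    c=np.nonzero(m[r])[0];print(r,c.min() if len(c) else 0,c.max() if len(c) else 0)
E
```

```text
[ 0.53853297 -0.27441148  0.1604    ] [ 0.46992755 -0.2498441   0.162     ] 160.29771532536788 0.07287153011753617
[ 0.51754951 -0.11179746  0.162     ] 163.41566547298746
[ 0.53505035 -0.15274833  0.16      ]
[ 0.55541748 -0.09205296  0.16      ]
352 422 200 231
200 358 385
204 354 419
208 353 422
212 353 421
216 352 420
220 352 420
224 356 419
228 368 415
```

```bash
python3 - <<'E'
from h import *
import pickle
p,s=pickle.load(open("w3.pkl","rb"));print(np.array(p["T"]).round(3).tolist())
P=np.array([.5874,-.1326]);o=np.array([-.949,.316]);l=np.array([.316,.949])
f=lambda X:((X[:2]-P)@o*1000,(X[:2]-P)@l*1000)
for n,c,u,v,z in [("front top","wrist",385,199.5,.174),("top mid","wrist",387,207,.174),("l","wrist",422,210,.14),("r","wrist",352.,218,.14),("L2","wrist",422,210,.155)]:
    print(n,np.round(f(onz(c,u,v,z,p)),1))
T=lambda x,y,z:onz("top",225+x/3.8-.4,95+y/3.8-.4,z)
for n,x,y,z in [("back top edge",190,245,.174),("front top edge",185,283,.174),("left",112,262,.14),("right",260,300,.14)]:print(n,np.round(f(T(x,y,z)),1))
E
```

```text
[[0.314, -0.913, -0.26, 0.446], [0.95, 0.301, 0.087, -0.157], [-0.002, -0.274, 0.962, 0.418], [0.0, 0.0, 0.0, 1.0]]
front top [ 58.7 -11.6]
top mid [52.2 -9.5]
l [38.8 34.5]
r [ 30.9 -34.9]
L2 [43.5 29. ]
back top edge [25.4 -1.5]
front top edge [42.4 -4.8]
left [34.5 36.1]
right [ 31.7 -33.7]
```

```bash
python3 -m handwheel '[{"tx":0,"ty":0,"tz":0,"rx":0,"ry":0,"rz":0,"claw":87},{"tx":0,"ty":0,"tz":0,"rx":0,"ry":0,"rz":0,"claw":87}]'; python3 - <<'E'
from h import *
local([(.5551,-.1219,.121,71.6)])
E
```

```text
time_s: 9.15
position: [0.5158, -0.181, 0.2551]
tcp_rot: [-180.0, 0.0, 71.5]
ft_force: [0.4, 0.2, 0.6]
gripper_width: 0.917
[ 68.6  18.5 134.1] rz -0.1
```

```bash
python3 -m handwheel '[{"tx":34,"ty":9,"tz":10,"rx":0,"ry":0,"rz":0,"claw":87},{"tx":68.5,"ty":18.5,"tz":30,"rx":0,"ry":0,"rz":0,"claw":87},{"tx":68.5,"ty":18.5,"tz":55,"rx":0,"ry":0,"rz":0,"claw":87},{"tx":68.5,"ty":18.5,"tz":55,"rx":0,"ry":0,"rz":0,"claw":87},{"tx":68.5,"ty":18.5,"tz":75,"rx":0,"ry":0,"rz":0,"claw":87},{"tx":68.5,"ty":18.5,"tz":95,"rx":0,"ry":0,"rz":0,"claw":87},{"tx":68.5,"ty":18.5,"tz":115,"rx":0,"ry":0,"rz":0,"claw":87},{"tx":68.5,"ty":18.5,"tz":126,"rx":0,"ry":0,"rz":0,"claw":87},{"tx":68.5,"ty":18.5,"tz":134,"rx":0,"ry":0,"rz":0,"claw":87},{"tx":68.5,"ty":18.5,"tz":134,"rx":0,"ry":0,"rz":0,"claw":87}]' 8
python3 -m handwheel '[{"tx":0,"ty":0,"tz":0,"rx":0,"ry":0,"rz":0,"claw":76},{"tx":0,"ty":0,"tz":0,"rx":0,"ry":0,"rz":0,"claw":76}]' 8
python3 - <<'E'
from h import *
im=manip.get_image("wrist")[:,:,::-1];cv2.imwrite("pics/w4.png",im)
E
```

```text
time_s: 10.15
position: [0.555, -0.1213, 0.1211]
tcp_rot: [-179.9, 0.0, 71.6]
ft_force: [0.3, -0.6, 0.5]
gripper_width: 0.998
time_s: 10.35
position: [0.5562, -0.1212, 0.1228]
tcp_rot: [179.9, 0.0, 71.6]
ft_force: [-1.0, -0.3, 0.2]
gripper_width: 0.906
```

```bash
python3 -m handwheel '[{"tx":0,"ty":0,"tz":0,"rx":0,"ry":0,"rz":0,"claw":72},{"tx":0,"ty":0,"tz":0,"rx":0,"ry":0,"rz":0,"claw":70},{"tx":0,"ty":0,"tz":0,"rx":0,"ry":0,"rz":0,"claw":68}]' 8
python3 -m handwheel '[{"tx":0,"ty":0,"tz":0,"rx":0,"ry":0,"rz":0,"claw":66},{"tx":0,"ty":0,"tz":0,"rx":0,"ry":0,"rz":0,"claw":62},{"tx":0,"ty":0,"tz":0,"rx":0,"ry":0,"rz":0,"claw":60},{"tx":0,"ty":0,"tz":0,"rx":0,"ry":0,"rz":0,"claw":60}]' 8
```

```text
time_s: 10.7
position: [0.5555, -0.1209, 0.1217]
tcp_rot: [180.0, 0.0, 71.6]
ft_force: [-0.7, -1.2, -0.5]
gripper_width: 0.797
time_s: 11.1
position: [0.5555, -0.1209, 0.1216]
tcp_rot: [180.0, 0.0, 71.6]
ft_force: [0.8, -0.2, 0.6]
gripper_width: 0.779
```

```bash
python3 -m handwheel '[{"tx":0,"ty":0,"tz":0,"rx":0,"ry":0,"rz":0,"claw":58},{"tx":0,"ty":0,"tz":-4,"rx":0,"ry":0,"rz":0,"claw":58},{"tx":0,"ty":0,"tz":-8,"rx":0,"ry":0,"rz":0,"claw":58},{"tx":0,"ty":0,"tz":-8,"rx":0,"ry":0,"rz":0,"claw":58}]' 15
python3 -m handwheel '[{"tx":0,"ty":0,"tz":-3,"rx":0,"ry":0,"rz":0,"claw":58},{"tx":0,"ty":0,"tz":-6,"rx":0,"ry":0,"rz":0,"claw":58},{"tx":0,"ty":0,"tz":-6,"rx":0,"ry":0,"rz":0,"claw":58}]' 15
```

```text
time_s: 11.5
position: [0.5559, -0.121, 0.1303]
tcp_rot: [179.9, 0.0, 71.6]
ft_force: [-0.2, 0.3, -1.0]
gripper_width: 0.777
time_s: 11.8
position: [0.5558, -0.121, 0.1362]
tcp_rot: [179.9, 0.0, 71.6]
ft_force: [1.0, -0.3, -0.3]
gripper_width: 0.777
```

```bash
python3 -m handwheel '[{"tx":0,"ty":-6,"tz":0,"rx":0,"ry":0,"rz":0,"claw":58},{"tx":0,"ty":-12,"tz":0,"rx":0,"ry":0,"rz":0,"claw":58},{"tx":0,"ty":-18,"tz":0,"rx":0,"ry":0,"rz":0,"claw":58},{"tx":0,"ty":-24,"tz":0,"rx":0,"ry":0,"rz":0,"claw":58},{"tx":0,"ty":-30,"tz":0,"rx":0,"ry":0,"rz":0,"claw":58}]'
python3 -m handwheel '[{"tx":0,"ty":-5,"tz":0,"rx":0,"ry":0,"rz":0,"claw":58},{"tx":0,"ty":-10,"tz":0,"rx":0,"ry":0,"rz":0,"claw":58},{"tx":0,"ty":-15,"tz":0,"rx":0,"ry":0,"rz":0,"claw":58}]'
python3 -m handwheel '[{"tx":0,"ty":-6,"tz":0,"rx":0,"ry":0,"rz":0,"claw":58},{"tx":0,"ty":-12,"tz":0,"rx":0,"ry":0,"rz":0,"claw":58},{"tx":0,"ty":-20,"tz":0,"rx":0,"ry":0,"rz":0,"claw":58},{"tx":0,"ty":-30,"tz":0,"rx":0,"ry":0,"rz":0,"claw":58},{"tx":0,"ty":-30,"tz":0,"rx":0,"ry":0,"rz":0,"claw":58},{"tx":0,"ty":-30,"tz":0,"rx":0,"ry":0,"rz":0,"claw":58}]'
python3 - <<'E'
from h import *
p=manip.camera_params("wrist");s=manip.get_state();im=manip.get_image("wrist")[:,:,::-1]
import pickle;pickle.dump((p,s),open("w5.pkl","wb"));print(s["position"],s["gripper_width"])
sc=manip.get_image("scene")[:,:,::-1]
cv2.imwrite("pics/w5.png",im);cv2.imwrite("pics/v5.png",np.vstack([cv2.resize(im[80:320,120:520],(640,384)),np.pad(cv2.resize(sc[145:255,230:400],(324,210)),((0,0),(0,316),(0,0)))]))
E
```

```text
time_s: 12.3
position: [0.5263, -0.1112, 0.1355]
tcp_rot: [-180.0, -0.0, 71.6]
ft_force: [-0.6, 0.3, -0.9]
gripper_width: 0.777
time_s: 12.6
position: [0.5124, -0.1066, 0.1356]
tcp_rot: [180.0, 0.0, 71.6]
ft_force: [-0.6, -0.4, -0.9]
gripper_width: 0.775
time_s: 13.2
position: [0.4842, -0.0972, 0.1357]
tcp_rot: [180.0, 0.0, 71.6]
ft_force: [-0.9, 0.1, -0.7]
gripper_width: 0.779
[ 0.48421379 -0.09718532  0.13572824] 0.7785529870614503
```

View pics/v5.png

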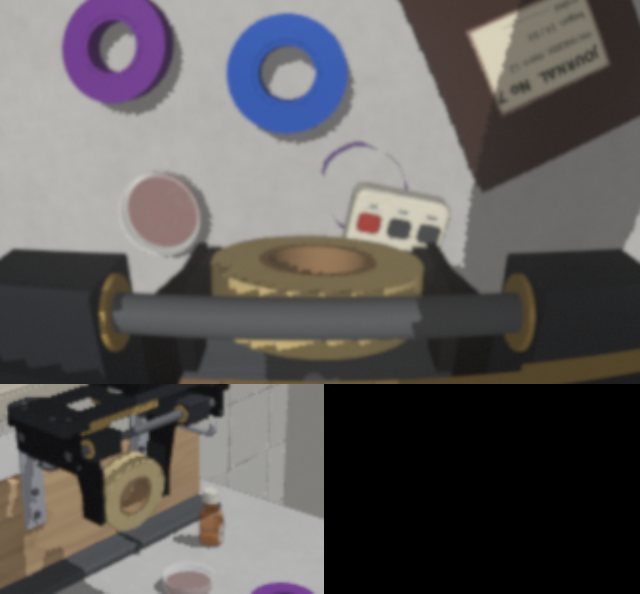

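```bash
python3 - <<'E'
from h import *
local([(.440,-.243,.1357,71.5),(.5073,-.2655,.1357,71.5)])
E
```

```text
[-1.523e+02  3.700e+00  1.000e-01] rz 0.1
[-1.524e+02  7.460e+01  1.000e-01] rz 0.1
```

```bash
python3 -m handwheel '[{"tx":-8,"ty":-6,"tz":0,"rx":0,"ry":0,"rz":0,"claw":58},{"tx":-24,"ty":-8,"tz":0,"rx":0,"ry":0,"rz":0,"claw":58},{"tx":-46,"ty":-8,"tz":0,"rx":0,"ry":0,"rz":0,"claw":58},{"tx":-70,"ty":-8,"tz":0,"rx":0,"ry":0,"rz":0,"claw":58},{"tx":-94,"ty":-8,"tz":0,"rx":0,"ry":0,"rz":0,"claw":58},{"tx":-116,"ty":-8,"tz":0,"rx":0,"ry":0,"rz":0,"claw":58},{"tx":-134,"ty":-6,"tz":0,"rx":0,"ry":0,"rz":0,"claw":58},{"tx":-146,"ty":-4,"tz":0,"rx":0,"ry":0,"rz":0,"claw":58},{"tx":-152,"ty":0,"tz":0,"rx":0,"ry":0,"rz":0,"claw":58},{"tx":-152,"ty":0,"tz":0,"rx":0,"ry":0,"rz":0,"claw":58},{"tx":-152,"ty":0,"tz":0,"rx":0,"ry":0,"rz":0,"claw":58}]'
python3 - <<'E'
from h import *
s=manip.get_state();print(s["position"])
im=manip.get_image("scene")[:,:,::-1];cv2.imwrite("pics/s6.png",im)
p=manip.camera_params("wrist");w=manip.get_image("wrist")[:,:,::-1];cv2.imwrite("pics/w6.png",w)
cv2.imwrite("pics/v6.png",np.vstack([cv2.resize(im[140:240,250:400],(600,400),interpolation=cv2.INTER_CUBIC)]))
local([(.440,-.243,.1357,71.5),(.5073,-.2655,.1357,71.5)])
E
```

```text
time_s: 14.4
position: [0.4364, -0.241, 0.1354]
tcp_rot: [-180.0, -0.0, 71.6]
ft_force: [-0.4, 0.2, -1.5]
gripper_width: 0.776
[ 0.43641235 -0.24099819  0.1354028 ]
[-1.1  4.1 -0.3] rz 0.2
[-1.2 75.1 -0.3] rz 0.2
```

View pics/v6.png

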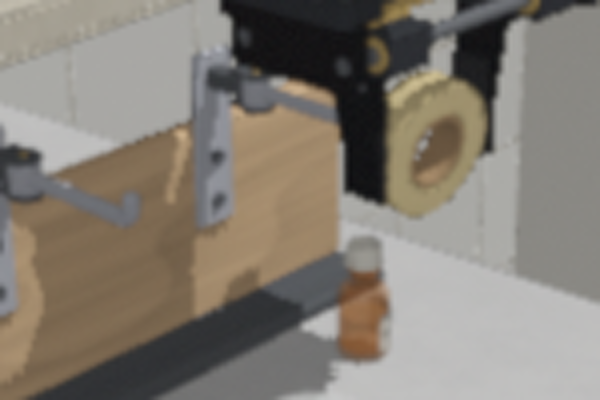

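The roll is held on edge in front of the spare arm, and a bit of bright tip shows in its hole at (422,145). I'll insert it gently.

```bash
python3 -m handwheel '[{"tx":-1,"ty":5,"tz":0,"rx":0,"ry":0,"rz":0,"claw":58},{"tx":-1,"ty":10,"tz":0,"rx":0,"ry":0,"rz":0,"claw":58},{"tx":-1,"ty":15,"tz":0,"rx":0,"ry":0,"rz":0,"claw":58},{"tx":-1,"ty":20,"tz":0,"rx":0,"ry":0,"rz":0,"claw":58}]'
python3 -m handwheel '[{"tx":0,"ty":4,"tz":0,"rx":0,"ry":0,"rz":0,"claw":58},{"tx":0,"ty":8,"tz":0,"rx":0,"ry":0,"rz":0,"claw":58}]'
python3 -m handwheel '[{"tx":0,"ty":4,"tz":0,"rx":0,"ry":0,"rz":0,"claw":58},{"tx":0,"ty":8,"tz":0,"rx":0,"ry":0,"rz":0,"claw":58}]'
```

```text
time_s: 14.9
position: [0.4556, -0.2488, 0.1356]
tcp_rot: [180.0, 0.0, 71.6]
ft_force: [-0.5, -0.8, -0.6]
gripper_width: 0.778
time_s: 15.1
position: [0.4629, -0.2513, 0.1355]
tcp_rot: [-180.0, -0.0, 71.6]
ft_force: [-0.0, 0.6, -1.4]
gripper_width: 0.777
time_s: 15.3
position: [0.4704, -0.2539, 0.1355]
tcp_rot: [-180.0, 0.0, 71.6]
ft_force: [-0.5, -0.2, -1.7]
gripper_width: 0.776
```

```bash
python3 -m handwheel '[{"tx":0,"ty":5,"tz":0,"rx":0,"ry":0,"rz":0,"claw":58},{"tx":0,"ty":10,"tz":0,"rx":0,"ry":0,"rz":0,"claw":58},{"tx":0,"ty":15,"tz":0,"rx":0,"ry":0,"rz":0,"claw":58}]'
python3 -m handwheel '[{"tx":0,"ty":5,"tz":0,"rx":0,"ry":0,"rz":0,"claw":58},{"tx":0,"ty":10,"tz":0,"rx":0,"ry":0,"rz":0,"claw":58},{"tx":0,"ty":15,"tz":0,"rx":0,"ry":0,"rz":0,"claw":58},{"tx":0,"ty":20,"tz":0,"rx":0,"ry":0,"rz":0,"claw":58},{"tx":0,"ty":23,"tz":0,"rx":0,"ry":0,"rz":0,"claw":58},{"tx":0,"ty":23,"tz":0,"rx":0,"ry":0,"rz":0,"claw":58}]'
```

```text
time_s: 15.6
position: [0.4848, -0.2586, 0.1355]
tcp_rot: [180.0, -0.0, 71.6]
ft_force: [-0.7, 1.2, -0.9]
gripper_width: 0.775
time_s: 16.2
position: [0.5065, -0.2659, 0.1355]
tcp_rot: [180.0, 0.0, 71.6]
ft_force: [-0.8, -0.1, -0.8]
gripper_width: 0.78
```

```bash
python3 -m handwheel '[{"tx":0,"ty":0,"tz":3,"rx":0,"ry":0,"rz":0,"claw":58},{"tx":0,"ty":0,"tz":6,"rx":0,"ry":0,"rz":0,"claw":58},{"tx":0,"ty":0,"tz":9,"rx":0,"ry":0,"rz":0,"claw":58},{"tx":0,"ty":0,"tz":11,"rx":0,"ry":0,"rz":0,"claw":58},{"tx":0,"ty":0,"tz":11,"rx":0,"ry":0,"rz":0,"claw":58}]'
python3 -m handwheel '[{"tx":0,"ty":0,"tz":1,"rx":0,"ry":0,"rz":0,"claw":58},{"tx":0,"ty":0,"tz":1,"rx":0,"ry":0,"rz":0,"claw":58}]'
python3 -m handwheel '[{"tx":0,"ty":0,"tz":1,"rx":0,"ry":0,"rz":0,"claw":58},{"tx":0,"ty":0,"tz":1,"rx":0,"ry":0,"rz":0,"claw":58}]'
python3 - <<'E'
from h import *
im=manip.get_image("scene")[:,:,::-1];w=manip.get_image("wrist")[:,:,::-1]
cv2.imwrite("pics/v7.png",np.hstack([cv2.resize(im[140:240,250:370],(480,400),interpolation=cv2.INTER_CUBIC),w[:400,160:480]]))
E
```

```text
time_s: 16.7
position: [0.5059, -0.2655, 0.124]
tcp_rot: [-179.9, -0.0, 71.6]
ft_force: [0.4, 1.0, -0.6]
gripper_width: 0.777
time_s: 16.9
position: [0.5062, -0.2658, 0.1235]
tcp_rot: [180.0, 0.0, 71.6]
ft_force: [-0.2, -0.9, -0.9]
gripper_width: 0.779
time_s: 17.1
position: [0.5062, -0.2657, 0.1225]
tcp_rot: [-180.0, -0.0, 71.6]
ft_force: [0.2, 0.0, -1.1]
gripper_width: 0.779
```

View pics/v7.png

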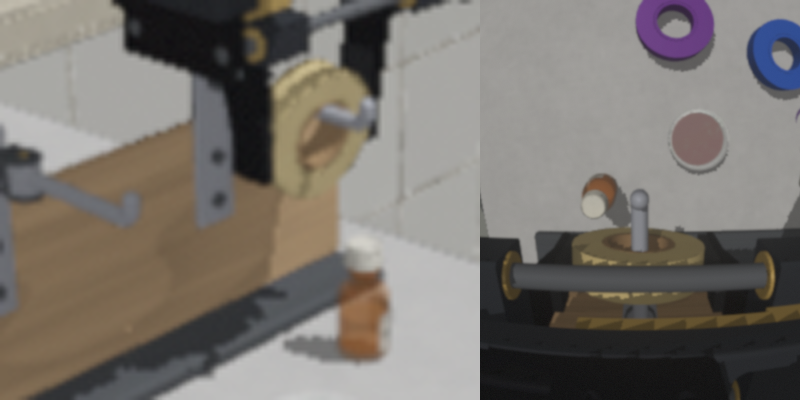

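The arm passes through the hole, centred (right view, bar at (640,225)). Next I lower to contact.

```bash
python3 -m handwheel '[{"tx":0,"ty":0,"tz":1,"rx":0,"ry":0,"rz":0,"claw":58},{"tx":0,"ty":0,"tz":1,"rx":0,"ry":0,"rz":0,"claw":58}]'
python3 -m handwheel '[{"tx":0,"ty":0,"tz":0.7,"rx":0,"ry":0,"rz":0,"claw":58},{"tx":0,"ty":0,"tz":0.7,"rx":0,"ry":0,"rz":0,"claw":58}]'
```

```text
time_s: 17.4
position: [0.5064, -0.2659, 0.1218]
tcp_rot: [180.0, 0.0, 71.6]
ft_force: [-0.1, 0.2, 0.3]
gripper_width: 0.779
time_s: 17.6
position: [0.5066, -0.266, 0.1215]
tcp_rot: [179.9, 0.0, 71.6]
ft_force: [-0.0, -0.0, 4.2]
gripper_width: 0.778
```

```bash
python3 -m handwheel '[{"tx":0,"ty":0,"tz":-0.5,"rx":0,"ry":0,"rz":0,"claw":58},{"tx":0,"ty":0,"tz":-0.5,"rx":0,"ry":0,"rz":0,"claw":68},{"tx":0,"ty":0,"tz":-0.5,"rx":0,"ry":0,"rz":0,"claw":70},{"tx":0,"ty":0,"tz":-0.5,"rx":0,"ry":0,"rz":0,"claw":73},{"tx":0,"ty":0,"tz":-0.5,"rx":0,"ry":0,"rz":0,"claw":78},{"tx":0,"ty":0,"tz":-0.5,"rx":0,"ry":0,"rz":0,"claw":86},{"tx":0,"ty":0,"tz":-0.5,"rx":0,"ry":0,"rz":0,"claw":86},{"tx":0,"ty":0,"tz":-0.5,"rx":0,"ry":0,"rz":0,"claw":86},{"tx":0,"ty":0,"tz":-0.5,"rx":0,"ry":0,"rz":0,"claw":86}]'
python3 -m handwheel '[{"tx":0,"ty":0,"tz":-8,"rx":0,"ry":0,"rz":0,"claw":86},{"tx":0,"ty":0,"tz":-20,"rx":0,"ry":0,"rz":0,"claw":86},{"tx":0,"ty":0,"tz":-40,"rx":0,"ry":0,"rz":0,"claw":86},{"tx":0,"ty":0,"tz":-65,"rx":0,"ry":0,"rz":0,"claw":86},{"tx":0,"ty":0,"tz":-95,"rx":0,"ry":0,"rz":0,"claw":86},{"tx":0,"ty":0,"tz":-120,"rx":0,"ry":0,"rz":0,"claw":50},{"tx":0,"ty":0,"tz":-120,"rx":0,"ry":0,"rz":0,"claw":20},{"tx":0,"ty":0,"tz":-120,"rx":0,"ry":0,"rz":0,"claw":20},{"tx":0,"ty":0,"tz":-120,"rx":0,"ry":0,"rz":0,"claw":20},{"tx":0,"ty":0,"tz":-120,"rx":0,"ry":0,"rz":0,"claw":20}]' 8
python3 - <<'E'
from h import *
im=manip.get_image("scene")[:,:,::-1];w=manip.get_image("wrist")[:,:,::-1]
cv2.imwrite("pics/v8.png",np.hstack([cv2.resize(im[140:240,250:370],(480,400),interpolation=cv2.INTER_CUBIC),w[:400,220:540]]))
P=np.array([.5874,-.1326]);o=np.array([-.949,.316])
q=P+o*.051;local([(*q,.24,71.5),(*q,.1355,71.5)])
E
```

```text
time_s: 18.5
position: [0.5062, -0.2657, 0.1213]
tcp_rot: [-180.0, -0.0, 71.6]
ft_force: [-0.1, -0.1, -1.1]
gripper_width: 0.982
time_s: 19.5
position: [0.5055, -0.2653, 0.2399]
tcp_rot: [-179.9, -0.0, 71.6]
ft_force: [-0.6, 1.1, -1.3]
gripper_width: 0.62
[ 1.518e+02 -1.540e+01  1.000e-01] rz 0.1
[151.8 -15.4 104.6] rz 0.1
```

View pics/v8.png

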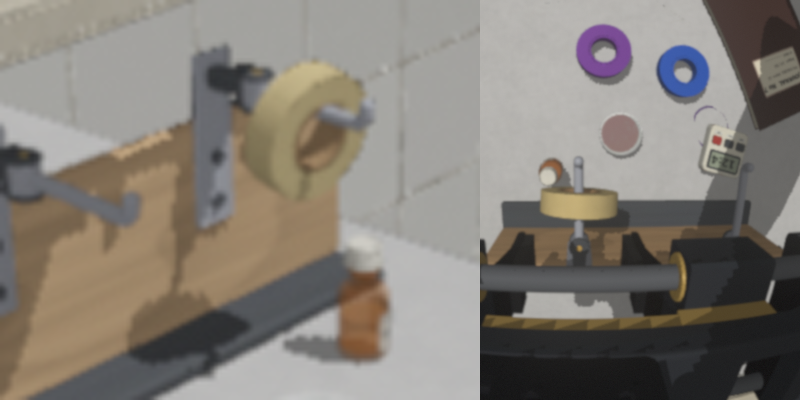

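```bash
python3 -m handwheel '[{"tx":35,"ty":-4,"tz":0,"rx":0,"ry":0,"rz":0,"claw":24},{"tx":75,"ty":-8,"tz":0,"rx":0,"ry":0,"rz":0,"claw":24},{"tx":115,"ty":-12,"tz":0,"rx":0,"ry":0,"rz":0,"claw":24},{"tx":150.5,"ty":-15.5,"tz":0,"rx":0,"ry":0,"rz":0,"claw":24},{"tx":150.5,"ty":-15.5,"tz":30,"rx":0,"ry":0,"rz":0,"claw":24},{"tx":150.5,"ty":-15.5,"tz":55,"rx":0,"ry":0,"rz":0,"claw":24},{"tx":150.5,"ty":-15.5,"tz":65,"rx":0,"ry":0,"rz":0,"claw":24},{"tx":150.5,"ty":-15.5,"tz":65,"rx":0,"ry":0,"rz":0,"claw":24}]'
python3 -m handwheel '[{"tx":0,"ty":0,"tz":8,"rx":0,"ry":0,"rz":0,"claw":24},{"tx":0,"ty":0,"tz":16,"rx":0,"ry":0,"rz":0,"claw":24},{"tx":0,"ty":0,"tz":20,"rx":0,"ry":0,"rz":0,"claw":24}]'
python3 -m handwheel '[{"tx":0,"ty":0,"tz":6,"rx":0,"ry":0,"rz":0,"claw":24},{"tx":0,"ty":0,"tz":12,"rx":0,"ry":0,"rz":0,"claw":24},{"tx":0,"ty":0,"tz":19,"rx":0,"ry":0,"rz":0,"claw":24},{"tx":0,"ty":0,"tz":19,"rx":0,"ry":0,"rz":0,"claw":24}]'
```

```text
time_s: 20.4
position: [0.5376, -0.1176, 0.1742]
tcp_rot: [-179.8, -0.0, 71.6]
ft_force: [0.1, -0.1, 0.6]
gripper_width: 0.278
time_s: 20.7
position: [0.5391, -0.1184, 0.1562]
tcp_rot: [180.0, -0.0, 71.6]
ft_force: [-0.3, -0.6, 0.6]
gripper_width: 0.28
time_s: 21.1
position: [0.5382, -0.1178, 0.136]
tcp_rot: [-179.9, -0.0, 71.6]
ft_force: [-0.6, 0.9, 0.3]
gripper_width: 0.276
```

```bash
python3 -m handwheel '[{"tx":0,"ty":0,"tz":0,"rx":0,"ry":0,"rz":0,"claw":16},{"tx":0,"ty":0,"tz":0,"rx":0,"ry":0,"rz":0,"claw":16},{"tx":0,"ty":0,"tz":0,"rx":0,"ry":0,"rz":0,"claw":16}]' 5
python3 -m handwheel '[{"tx":4.4,"ty":0.2,"tz":0,"rx":0,"ry":0,"rz":5,"claw":16},{"tx":8.9,"ty":0.8,"tz":0,"rx":0,"ry":0,"rz":10,"claw":16},{"tx":13.2,"ty":1.7,"tz":0,"rx":0,"ry":0,"rz":15,"claw":16},{"tx":17.4,"ty":3.1,"tz":0,"rx":0,"ry":0,"rz":20,"claw":16}]' 8;python3 -m handwheel '[{"tx":0,"ty":0,"tz":0,"rx":0,"ry":0,"rz":0,"claw":16}]'
```

```text
time_s: 21.4
position: [0.5393, -0.1181, 0.1377]
tcp_rot: [180.0, 0.0, 71.6]
ft_force: [0.5, -1.4, 0.0]
gripper_width: 0.194
time_s: 21.8
position: [0.5472, -0.1031, 0.1376]
tcp_rot: [180.0, 0.1, 51.4]
ft_force: [-1.0, -2.2, 1.4]
gripper_width: 0.185
time_s: 21.9
position: [0.5474, -0.1027, 0.1375]
tcp_rot: [180.0, 0.0, 51.6]
ft_force: [-1.1, -2.5, 1.0]
gripper_width: 0.181
```

```bash
python3 -m handwheel '[{"tx":4.4,"ty":0.2,"tz":0,"rx":0,"ry":0,"rz":5,"claw":16},{"tx":8.9,"ty":0.8,"tz":0,"rx":0,"ry":0,"rz":10,"claw":16},{"tx":13.2,"ty":1.7,"tz":0,"rx":0,"ry":0,"rz":15,"claw":16},{"tx":17.4,"ty":3.1,"tz":0,"rx":0,"ry":0,"rz":20,"claw":16},{"tx":21.6,"ty":4.8,"tz":0,"rx":0,"ry":0,"rz":25,"claw":16},{"tx":25.5,"ty":6.8,"tz":0,"rx":0,"ry":0,"rz":30,"claw":16},{"tx":29.3,"ty":9.2,"tz":0,"rx":0,"ry":0,"rz":35,"claw":16},{"tx":32.8,"ty":11.9,"tz":0,"rx":0,"ry":0,"rz":40,"claw":16}]';python3 -m handwheel '[{"tx":0,"ty":0,"tz":0,"rx":0,"ry":0,"rz":0,"claw":16}]'
```

```text
time_s: 22.7
position: [0.5765, -0.0841, 0.1373]
tcp_rot: [-180.0, 0.1, 11.6]
ft_force: [-3.1, 0.4, 1.8]
gripper_width: 0.188
time_s: 22.8
position: [0.5769, -0.084, 0.1373]
tcp_rot: [-180.0, 0.0, 11.7]
ft_force: [-2.1, -0.0, 0.5]
gripper_width: 0.186
```

```bash
python3 -m handwheel '[{"tx":4.4,"ty":0.2,"tz":0,"rx":0,"ry":0,"rz":5,"claw":16},{"tx":8.9,"ty":0.8,"tz":0,"rx":0,"ry":0,"rz":10,"claw":16},{"tx":13.2,"ty":1.7,"tz":0,"rx":0,"ry":0,"rz":15,"claw":16},{"tx":17.4,"ty":3.1,"tz":0,"rx":0,"ry":0,"rz":20,"claw":16},{"tx":21.6,"ty":4.8,"tz":0,"rx":0,"ry":0,"rz":25,"claw":16}]';python3 -m handwheel '[{"tx":0,"ty":0,"tz":0,"rx":0,"ry":0,"rz":0,"claw":16}]'
```

```text
time_s: 23.3
position: [0.5987, -0.0841, 0.1372]
tcp_rot: [-180.0, 0.1, -13.3]
ft_force: [-2.3, 1.8, 1.0]
gripper_width: 0.184
time_s: 23.4
position: [0.5992, -0.0842, 0.1373]
tcp_rot: [-180.0, 0.0, -13.2]
ft_force: [-2.0, 1.1, 1.3]
gripper_width: 0.188
```

```bash
python3 -m handwheel '[{"tx":2.2,"ty":0.1,"tz":0,"rx":0,"ry":0,"rz":2.5,"claw":16},{"tx":4.4,"ty":0.2,"tz":0,"rx":0,"ry":0,"rz":5,"claw":16},{"tx":4.4,"ty":0.2,"tz":0,"rx":0,"ry":0,"rz":5,"claw":16}]';python3 -m handwheel '[{"tx":0.7,"ty":0,"tz":0,"rx":0,"ry":0,"rz":0,"claw":16},{"tx":1.4,"ty":0,"tz":0,"rx":0,"ry":0,"rz":0,"claw":16}]';python3 -m handwheel '[{"tx":0.6,"ty":0,"tz":0,"rx":0,"ry":0,"rz":0,"claw":16}]';python3 -m handwheel '[{"tx":0.6,"ty":0,"tz":0,"rx":0,"ry":0,"rz":0,"claw":16}]'
```

```text
time_s: 23.7
position: [0.6032, -0.0855, 0.1373]
tcp_rot: [-180.0, 0.0, -18.2]
ft_force: [-1.2, 2.8, 1.1]
gripper_width: 0.187
time_s: 23.9
position: [0.6046, -0.0858, 0.1373]
tcp_rot: [-180.0, 0.0, -18.3]
ft_force: [-2.3, 2.2, 0.9]
gripper_width: 0.185
time_s: 24.0
position: [0.6053, -0.0861, 0.1373]
tcp_rot: [-180.0, 0.0, -18.3]
ft_force: [-2.6, 2.6, 0.3]
gripper_width: 0.182
time_s: 24.1
position: [0.6059, -0.0864, 0.1373]
tcp_rot: [-180.0, 0.0, -18.3]
ft_force: [-2.6, 4.2, 0.2]
gripper_width: 0.184
```

```bash
python3 -m handwheel '[{"tx":0.3,"ty":-0.5,"tz":0,"rx":0,"ry":0,"rz":0,"claw":16}]';python3 -m handwheel '[{"tx":0.5,"ty":-0.3,"tz":0,"rx":0,"ry":0,"rz":0,"claw":16}]';python3 -m handwheel '[{"tx":0.5,"ty":0,"tz":0,"rx":0,"ry":0,"rz":0,"claw":16}]'
```

```text
time_s: 24.2
position: [0.6063, -0.0863, 0.1373]
tcp_rot: [180.0, 0.0, -18.4]
ft_force: [-2.6, 0.6, 0.8]
gripper_width: 0.183
time_s: 24.3
position: [0.6069, -0.0864, 0.1373]
tcp_rot: [180.0, 0.0, -18.4]
ft_force: [-3.3, 0.2, 0.7]
gripper_width: 0.185
time_s: 24.4
position: [0.6073, -0.0866, 0.1373]
tcp_rot: [180.0, 0.0, -18.4]
ft_force: [-3.3, 0.1, 1.6]
gripper_width: 0.181
```

```bash
python3 -m handwheel '[{"tx":0.6,"ty":0,"tz":0,"rx":0,"ry":0,"rz":0,"claw":16}]';python3 -m handwheel '[{"tx":0.6,"ty":0,"tz":0,"rx":0,"ry":0,"rz":0,"claw":16}]';python3 -m handwheel '[{"tx":0.6,"ty":0,"tz":0,"rx":0,"ry":0,"rz":0,"claw":16}]'
```

```text
time_s: 24.5
position: [0.6079, -0.0867, 0.1373]
tcp_rot: [180.0, 0.0, -18.4]
ft_force: [-3.2, 1.2, 1.4]
gripper_width: 0.185
time_s: 24.6
position: [0.6083, -0.0868, 0.1372]
tcp_rot: [180.0, 0.0, -18.4]
ft_force: [-5.3, 0.9, 1.6]
gripper_width: 0.183
time_s: 24.7
position: [0.6086, -0.0869, 0.1371]
tcp_rot: [180.0, 0.1, -18.4]
ft_force: [-5.6, 1.1, 1.2]
gripper_width: 0.186
```

```bash
python3 -m handwheel '[{"tx":0.5,"ty":0,"tz":0,"rx":0,"ry":0,"rz":0,"claw":16}]';python3 -m handwheel '[{"tx":0.4,"ty":0,"tz":0,"rx":0,"ry":0,"rz":0,"claw":16}]'
```

```text
time_s: 24.8
position: [0.6087, -0.0869, 0.137]
tcp_rot: [180.0, 0.1, -18.4]
ft_force: [-7.2, 1.2, 1.9]
gripper_width: 0.185
time_s: 24.9
position: [0.6089, -0.0869, 0.137]
tcp_rot: [180.0, 0.2, -18.4]
ft_force: [-8.0, 2.1, 3.4]
gripper_width: 0.183
```

```bash
python3 -m handwheel '[{"tx":-2,"ty":0,"tz":0,"rx":0,"ry":0,"rz":0,"claw":18},{"tx":-4,"ty":0,"tz":0,"rx":0,"ry":0,"rz":0,"claw":24},{"tx":-4,"ty":0,"tz":0,"rx":0,"ry":0,"rz":0,"claw":24},{"tx":-4,"ty":0,"tz":-15,"rx":0,"ry":0,"rz":0,"claw":24},{"tx":-4,"ty":0,"tz":-40,"rx":0,"ry":0,"rz":0,"claw":24},{"tx":-4,"ty":0,"tz":-75,"rx":0,"ry":0,"rz":0,"claw":24},{"tx":-4,"ty":0,"tz":-115,"rx":0,"ry":0,"rz":0,"claw":24},{"tx":-45,"ty":0,"tz":-140,"rx":0,"ry":0,"rz":0,"claw":24},{"tx":-90,"ty":0,"tz":-150,"rx":0,"ry":0,"rz":0,"claw":24},{"tx":-135,"ty":0,"tz":-150,"rx":0,"ry":0,"rz":0,"claw":24},{"tx":-175,"ty":0,"tz":-150,"rx":0,"ry":0,"rz":0,"claw":24},{"tx":-175,"ty":0,"tz":-150,"rx":0,"ry":0,"rz":0,"claw":24}]'
python3 -m handwheel '[{"tx":0,"ty":0,"tz":0,"rx":0,"ry":0,"rz":0,"claw":24},{"tx":0,"ty":0,"tz":0,"rx":0,"ry":0,"rz":0,"claw":24}]'
python3 - <<'E'
from h import *
import pickle
p=manip.camera_params("wrist");s=manip.get_state();w=manip.get_image("wrist")[:,:,::-1];t=manip.get_image("top")[:,:,::-1];im=manip.get_image("scene")[:,:,::-1]
pickle.dump((p,s),open("w9.pkl","wb"))
cv2.imwrite("pics/w9.png",w);cv2.imwrite("pics/t9.png",t);cv2.imwrite("pics/s9.png",im)
for X in[(.5874,-.1326,.1613),(.5385,-.2744,.1604),(.66-.05,-.065,.162)]:print(proj("wrist",X,p),proj("top",X))
a=cv2.resize(im[145:245,215:365],(400,267),interpolation=cv2.INTER_CUBIC);b=cv2.resize(t[95:215,225:435],(400,229),interpolation=cv2.INTER_CUBIC)
v=np.zeros((590,800,3),np.uint8);v[:267,:400]=a;v[:229,400:]=b;v[270:590]=np.pad(w[:320],((0,0),(0,160),(0,0)));cv2.imwrite("pics/v9.png",v)
E
```

```text
time_s: 26.1
position: [0.441, -0.0305, 0.2887]
tcp_rot: [-180.0, -0.1, -18.3]
ft_force: [0.6, 0.1, 0.1]
gripper_width: 0.274
time_s: 26.3
position: [0.4451, -0.0322, 0.2885]
tcp_rot: [-180.0, -0.1, -18.4]
ft_force: [-0.7, -0.9, 0.3]
gripper_width: 0.273
(np.float64(468.543126842635), np.float64(238.97408218387278)) (np.float64(279.1109402812589), np.float64(147.2703238648149))
(np.float64(443.38328904547086), np.float64(343.1114804757061)) (np.float64(363.77161517449343), np.float64(173.46028418063077))
(np.float64(477.6549240201433), np.float64(175.3897656349387)) (np.float64(239.28581928142552), np.float64(135.3022326339045))
```

View pics/v9.png

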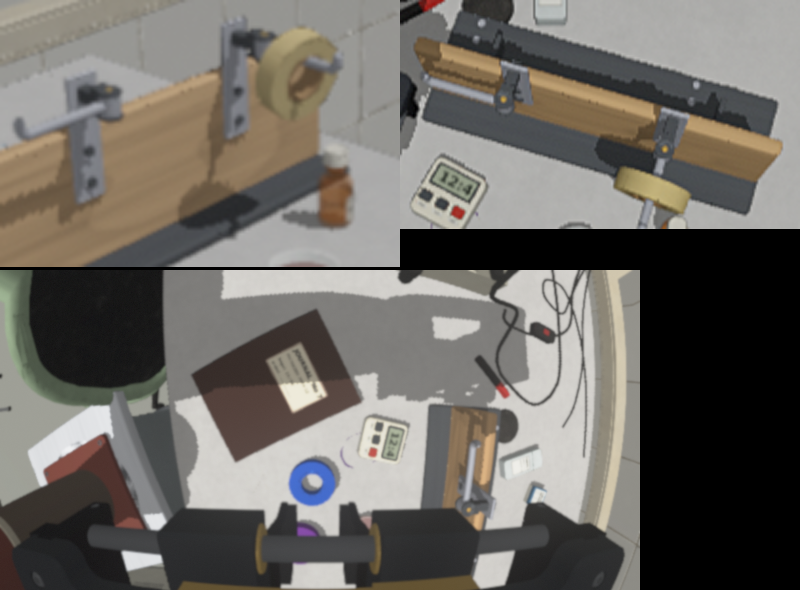

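```bash
python3 - <<'E'
from h import *
T=lambda x,y,z:onz("top",225+(x-400)/1.905-.3,95+y/1.905-.3,z)
a=lambda t,P:round(np.degrees(np.arctan2(*(t-P)[:2][::-1])),1)
P=T(505,98.5,.161);t=T(427.5,76.5,.162);print("folded",a(t,P),P,t)
P=T(665,149,.1604)
# finer: bright steel pixels in the spare arm, beyond roll
im=cv2.imread("pics/t9.png");g=cv2.cvtColor(im,cv2.COLOR_BGR2HSV)
import sys
m=((g[...,1]<60)&(g[...,2]>100)).astype(np.uint8);
sub=im[195:225,340:375];
for y in range(200,222,2):print(y,[int(v) for v in cv2.cvtColor(im,cv2.COLOR_BGR2GRAY)[y,343:367]])
E
```

```text
folded 72.5 [ 0.58900952 -0.13378498  0.161     ] [ 0.61080292 -0.06473608  0.162     ]
200 [177, 177, 178, 178, 179, 180, 168, 162, 138, 107, 97, 131, 148, 142, 128, 115, 121, 117, 163, 176, 175, 174, 170, 168]
202 [177, 177, 177, 176, 175, 177, 178, 178, 180, 163, 122, 147, 161, 156, 132, 109, 89, 87, 85, 94, 115, 135, 150, 168]
204 [177, 177, 177, 177, 177, 176, 177, 179, 177, 121, 133, 155, 158, 148, 159, 180, 121, 104, 96, 93, 79, 73, 81, 87]
206 [175, 176, 176, 175, 174, 174, 176, 178, 152, 125, 149, 160, 153, 141, 177, 180, 120, 107, 111, 112, 113, 110, 109, 102]
208 [176, 175, 176, 176, 176, 176, 179, 177, 122, 138, 157, 155, 146, 170, 179, 120, 105, 107, 110, 110, 112, 112, 109, 107]
210 [176, 178, 178, 178, 177, 178, 179, 135, 127, 153, 160, 151, 153, 178, 179, 118, 105, 108, 109, 110, 106, 96, 90, 126]
212 [178, 178, 178, 178, 178, 179, 164, 101, 103, 122, 120, 135, 167, 178, 177, 122, 106, 108, 110, 96, 83, 85, 94, 174]
214 [178, 179, 178, 178, 180, 179, 145, 134, 158, 167, 150, 144, 173, 175, 177, 179, 121, 108, 95, 88, 99, 100, 113, 182]
216 [177, 177, 176, 178, 178, 178, 163, 128, 133, 137, 148, 172, 174, 174, 175, 176, 124, 91, 79, 94, 102, 102, 109, 128]
218 [175, 174, 174, 176, 176, 176, 176, 175, 175, 175, 175, 175, 175, 175, 176, 178, 181, 106, 71, 90, 102, 103, 103, 120]
220 [176, 176, 176, 177, 177, 176, 175, 175, 175, 176, 175, 176, 177, 178, 177, 179, 180, 112, 74, 74, 91, 101, 102, 104]
```

```bash
python3 - <<'E'
from h import *
P=onz("top",363.8,172.9,.1604)
for u,v,z in((352,214,.162),(353,210,.150)):
    t=onz("top",u,v,z);d=t-P;print(np.degrees(np.arctan2(d[1],d[0])),np.hypot(*d[:2]))
print(manip.get_state()["position"])
E
```

```text
162.1782231397344 0.0735516332930495
162.1297151540494 0.06414811050437423
[ 0.44476641 -0.03225592  0.28739668]
```

```bash
python3 -c "
from plant import manip
print(manip.finish_job())"
```

```text
the job is handed in; nothing more can be done
None
```

The job is handed in: the spare arm is unfolded to its stop, the tan tape roll hangs on it, and the emptied arm is folded home. It took about 26 s of the 64 s allowed.

- **Unfolding:** I swept the spare arm out inside loosely caged fingers until the force rose to about 9 N and movement stalled.
- **Moving the roll:** I gripped it at 15 N, lifted it 14 mm, slid it off and over to the spare arm, and lowered it until I felt contact at about 4 N. I then released it. The pictures show it hanging on the arm with nothing touching it.
- **Folding:** I swept the emptied arm back until it stalled at about 8 N.
- **Last check (top camera):** the spare arm points at 162.2° and the folded arm at 72.5° in the world frame. The board's edges and hook pins put the fully unfolded and folded directions at about 161.5–162° and 71.5–72°. The oil bottle, dish, timer and the blue and purple rolls were left alone.
- **Disagreement:** the arm positions felt at the stops were 2–3 mm off the camera estimates. I put this down to calibration, because both stops were felt as firm.
- **Refused command:** my first move command was rejected for missing fields and moved nothing.

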